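Shut the storage box and close its latch

ROBOT

A 6-joint arm with a two-finger parallel gripper is mounted at the origin on the work surface. World frame = base frame: x ahead of the robot, y to its left, z up, the work surface at z = 0. Lengths are in m, angles in degrees, forces in N, time in s.
With the tool pointing down it reaches from about 0.325 to 1 m from the base axis. Payload 5.1 kg.
Tool frame: the origin (TCP) lies at the very end of the fingers, on their centre line; the grasp point (between the pads) lies behind it (grasp_offset is the z of the grasp point in the tool frame, in m); z points along the fingers, y is the direction in which the jaws open and shut (so a half turn about z gives the same grasp; the last joint's range is limited). The gripper opens to 85 mm and grips with 20 to 120 N. Pads are 22 mm wide; open, the fingers measure 114 mm over their backs; the gripper's body (76 mm by 85 mm) begins 54 mm behind the grasp point. The pads swing forward as they close: fully open they stand 13 mm farther back than shut.
Start: joints at [-68.388, 7.093, 94.555, -0, 78.352, -4.733], TCP at [0.288, -0.582, 0.231] pointing down, gripper open.
Joint ranges: [-149.61, 149.61], [-58.7, 133.49], [1.44, 155.28], [-77.14, 257.14], [18.33, 153.61], [-166.67, 166.67]. Speed limits (degrees/s): [147.25, 147.25, 180, 180, 180, 180].

INTERFACE

Orientations are given as a 3x3 rotation matrix whose columns are the frame's x, y, z axes.
In Python, from cell import * gives the robot as it stands. The module is installed in compiled form; this text tells all that it offers.
- The arm moves only by the shell command python3 -m creep 'ROWS' [FORCE]. ROWS is JSON, one flat list of numbers, 7 for each row, row after row: the shift along the tool's x, y, z in cm, then the turn, a rotation vector about the tool's x, y, z in rad, then the opening in per cent of the stroke, from 0 (shut) to 100 (fully open). A call has 1 to 12 rows; each row shifts and turns the commanded pose from where the row before left it, along the tool's axes as they then stand; what a row does not reach is not made up. A row lasts 1/12 s, in which the tool goes at most 41.7 mm and 7.16 degrees, less where a joint would pass 70% of its speed; a pose out of reach is approached as far as the arm can. A call is refused whole if a number of a shift passes 4.17 or a number of a turn 0.125, either way. A call with a gripper value outside its range is refused whole. The fingers move at their own pace and stop on an object; FORCE is the grip in N (left out, the last holds). Time passes only in rows, so rows that do not move let the fingers close. It gives the time, the measured TCP pose, the force and the opening at its end, in the units of the state.
- get_state(): the state, without advancing time (a new reading comes with each control period).
- snapshot(name): name is "side" or "top"; returns (picture, depth): 480x640x3 uint8, red, green, blue; 480x640 float32, m along the optical axis (not along the pixel's ray), 0 where there is no reading.
- camera_params(name): a dict with "intrinsics" (3x3 intrinsics, pixels), "world_to_cam" (4x4, takes a point from world to camera coordinates). Camera axes: x right, y up, looking along -z (the intrinsics and any distortion apply to the point x, -y, -z); pixel columns grow to the right and rows downward; lengths in m; the calibration is good to about 2 mm. A picture is of the moment at which its call begins. camera_params takes no time and is no camera call.
- job_done(): hands the job in, once; it reports no verdict.
The state is a dict: "time_s": time; "joints": joint angles; "qvel": joint speeds; "effort": joint torques, N m; "eef_pos": TCP position; "orientation": TCP orientation; "contact_force": force on the tool from outside, world axes, zero at the start; "torque": the same for the moment, N m; "grip_width": finger opening in m.
Only numpy, scipy, OpenCV 4.12 (cv2) and the standard library are available. Lean on these libraries where they do the work, as an engineer would, in place of code of your own. Each camera call takes 0.05 s, during which the arm holds its last target.

TASK

Shut the clear storage box: with the fingertips push its raised lid all the way down, and then push the latch flap on the lid's front edge down and in until it lies flat against the front of the box. This is a job of pushing only: pick nothing up, leave the box standing where it is, and leave the other things on the counter undisturbed.

Things in the scene. Friction and masses are not known exactly. Their poses are not given: they have to be found in the camera images.
- box: clear plastic storage box with pale frosted rims and a grey plastic latch flap, holding two stacks of stoneware coasters that fill it to 55 mm and are part of it; outside 150 mm deep (its x), 200 mm wide (its y), 90 mm high without the lid; stands loose on the counter, about 1.2 to 2 kg. Origin: centre of its underside; x points from its front (latch side, which looks roughly to the robot) to its back (hinge side), z up.
- lid (a joint): angle of the lid in rad: 0 = fully shut, lying on the box's rim; grows as the front edge rises (1.57 = upright); upper stop 1.7. The lid is a clear plate with a frosted rim, 156 mm from hinge to front edge, 206 mm wide, its top face 9 to 10 mm above the hinge axis when shut. The stiff hinge keeps it at any angle; it takes about 0.16 N m plus or minus the lid's weight (120 g) to move it.
- latch (a joint): angle of the latch flap in rad: 0 = shut, hanging straight down flat against the front of the shut box; 1.57 = sticking straight out in front in line with the lid; above that tipped upwards; upper stop 2.1. The stiff hinge keeps it at any angle, with about 0.035 N m to move it; there is no spring. The flap rides on the lid.
- lid_hinge (a point): point on the lid's hinge axis, mid-way along the back rim of the box: 75 mm behind the box's centre, 90 mm above its underside. The axis runs along the box's y.
- lid_edge (a point): middle of the lid's front edge on its upper (outer) face; 156 mm from the hinge axis along the lid, 9 mm above it square to the lid.
- latch_hinge (a point): point on the latch flap's hinge axis, in the middle of the flap's width: on the lid, 159 mm from the lid's hinge axis and 4 mm above it square to the lid. With the lid shut it is 94 mm above the counter, 9 mm in front of the box's front wall; the axis runs along the box's y.
- latch_tip (a point): middle of the free edge of the latch flap, 40 mm from the flap's hinge axis. The flap is a grey plastic plate 44 mm wide (along the box's y), 40 mm long, 4 mm thick, its outer face 3 mm from the line from hinge to tip, with a grip ridge to 5 mm along the free edge. The outer face is the front face when shut, the upper face when the flap sticks out.
- mug: white ceramic mug with a handle, 80 mm across, 95 mm high, beside the box; bystander. Origin: centre of its underside.
- jar: glass jar with a steel cap, 68 mm across, 110 mm high, beside the box; bystander. Origin: centre of its underside.
- strainer: steel mesh strainer, bowl 132 mm across, 55 mm high, wire handle 125 mm along its -x; behind the box; bystander. Origin: centre of its underside.
- trivet: round white trivet with a cork bottom, 160 mm across, 13 mm high, behind the box; bystander. Origin: centre of its underside.
- spoon: wooden spoon 180 mm long lying across the trivet; bystander. Origin: on its underside, handle to its -x.

How it is judged (in metres and radians):
On the way, in this order (a step that is already met when the one before it is completed fails the run):
1. the lid is pushed fully shut, the latch flap not yet (value of joint lid below 0.05 rad), for 0.2 s.
2. with the lid shut, the latch flap is pushed flat against the front of the box (value of joint lid below 0.05 rad and value of joint latch below 0.12 rad), for 0.2 s.
At the end, for the whole second after the job is handed in: The lid is shut (within 0.05 rad), the latch flap lies against the front (within 0.12 rad), the box stands upright and at rest within 30 mm of where it was, and every bystander is within 20 mm of where it was (all of step 2 and distance of box from where it was at the start of the episode below 0.03 m and height (world z) of box below 0.01 m and angle between box's own z axis and vertical below 0.05 rad and linear speed of box below 0.02 m/s and distance of each of mug, jar, strainer, trivet, spoon from where it was at the start of the episode below 0.02 m); the robot touches nothing.
It fails at once if the box is lifted or tipped up (origin more than 12 mm above the counter) (height (world z) of box above 0.012 m).
It fails at once if the box is shoved more than 30 mm from its place (distance of box from where it was at the start of the episode above 0.03 m).
It fails at once if another thing on the counter is moved or lifted more than 20 mm (distance of any of mug, jar, strainer, trivet, spoon from where it was at the start of the episode above 0.02 m).
It also fails if it takes over 48 s, if anything falls off the work surface, if the arm or the gripper's body presses on something with over 40 N, if the wrist force passes 120 N, or if a joint passes its speed limit or range.

## Working session

There is one attempt and no reset: what is moved stays moved. The work goes in short steps, Python scripts to look and compute and a shell command to move; the robot and the scene stay as the last step left them, time stands still between calls to the robot, and variables do not carry over. Pictures are saved under pics/ and viewed, and the job is handed in when it is done.

```bash
mkdir -p pics
python3 - <<'E'
from cell import *
import cv2,numpy as np
for n in("side","top"):
    p,d=snapshot(n); cv2.imwrite(f"pics/{n}0.png",p[:,:,::-1]); np.save(f"{n}0.npy",d)
    c=camera_params(n); print(n,c["intrinsics"],c["world_to_cam"], [k for k in c])
s=get_state();print(s)
E
```

```text
side [[592.74998811   0.         318.51542846]
 [  0.         592.74998811 235.50554877]
 [  0.           0.           1.        ]] [[ 0.99432257 -0.10466527 -0.01917817 -0.60417419]
 [ 0.08030322  0.61985054  0.78060022 -0.1514144 ]
 [-0.06981414 -0.77770849  0.62473634 -1.11729106]
 [ 0.          0.          0.          1.        ]] ['intrinsics', 'world_to_cam']
top [[469.36962724   0.         314.98033196]
 [  0.         469.36962724 232.17560027]
 [  0.           0.           1.        ]] [[-0.00244754 -0.99997924 -0.0059609   0.07620248]
 [ 0.99661834 -0.00292882  0.08211766 -0.63468803]
 [-0.08213341 -0.00573975  0.99660482 -1.04588187]
 [ 0.          0.          0.          1.        ]] ['intrinsics', 'world_to_cam']
{'time_s': 0.1, 'joints': array([-6.83902119e+01,  7.13238605e+00,  9.46277946e+01,  3.79766286e-03,
        7.83541711e+01, -4.73197675e+00]), 'qvel': array([-0.05259686,  0.03890894, -0.12764805, -0.01441322, -0.0021382 ,
        0.04633692]), 'effort': array([ 1.06255968e-03, -4.24930358e+01, -3.66654253e+01, -2.59285918e-05,
        3.93242139e-03, -4.89531487e-06]), 'eef_pos': array([ 0.28820597, -0.58197336,  0.23013043]), 'orientation': array([[ 8.96169266e-01,  4.43711835e-01, -6.74670217e-04],
       [ 4.43712288e-01, -8.96167324e-01,  1.87944215e-03],
       [ 2.29313322e-04, -1.98365776e-03, -9.99998006e-01]]), 'contact_force': array([-0.60484427, -0.21232722,  0.40855589]), 'torque': array([-0.05769382,  0.01155104, -0.00802773]), 'grip_width': 0.08535354381912398}
```

View pics/side0.png

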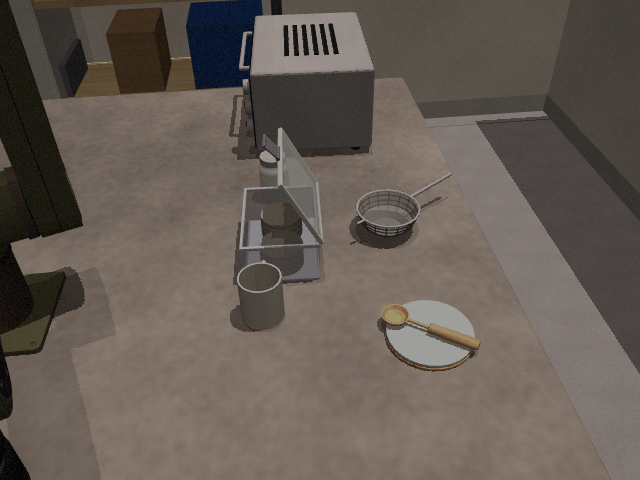

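View pics/top0.png

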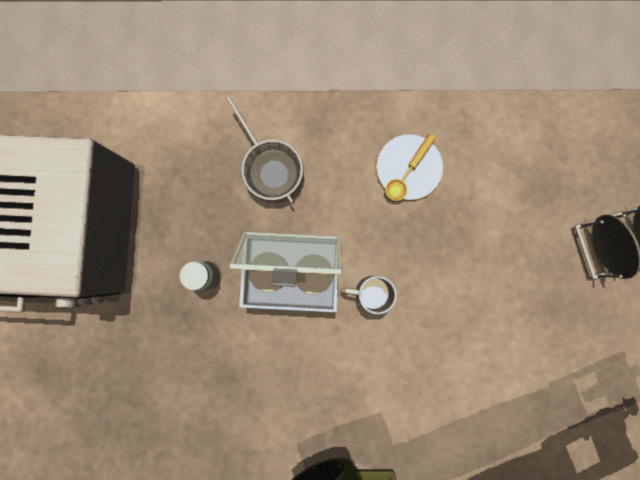

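The side view shows the box rim at about (243,245)-(320,240), the lid raised to about (281,132) and the latch near (270,147). In the top view the box is at (240-340, 235-312), the lid edge on row ~268 and the latch at (285,277). The mug (375,295) and jar (197,277) stand close on either side. I'll zoom in for corners.

Run:
```python
import cv2,numpy as np
a=cv2.imread("pics/top0.png")[220:325,180:410]; cv2.imwrite("pics/topz.png",cv2.resize(a,None,fx=3.4,fy=3.4,interpolation=cv2.INTER_CUBIC))
a=cv2.imread("pics/side0.png")[120:290,225:335]; cv2.imwrite("pics/sidez.png",cv2.resize(a,None,fx=3.5,fy=3.5,interpolation=cv2.INTER_CUBIC))
```

```text
(no output)
```

View pics/topz.png

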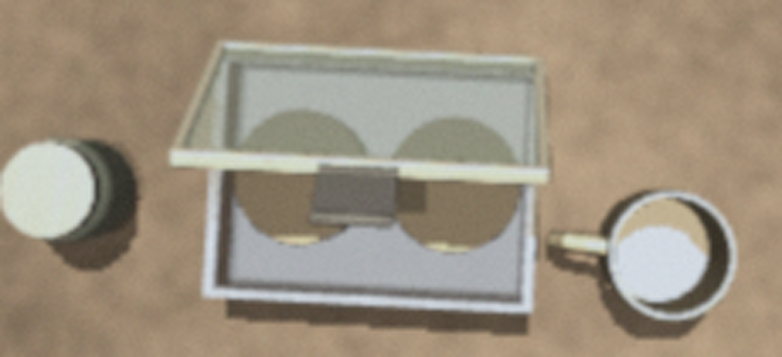

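View pics/sidez.png

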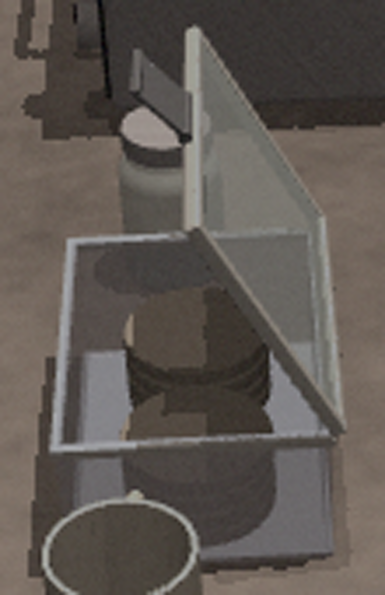

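```bash
cat > h.py <<'E'
from cell import *
import numpy as np
def P(n):
    c=camera_params(n);W=np.array(c["world_to_cam"]);K=np.array(c["intrinsics"]);return W,K
def ray(n,u,v):
    W,K=P(n);x=(u-K[0,2])/K[0,0];y=(v-K[1,2])/K[1,1]
    R=W[:3,:3];d=R.T@np.array([x,-y,-1.]);o=-R.T@W[:3,3];return o,d
def plane(n,u,v,z):
    o,d=ray(n,u,v);return o+d*(z-o[2])/d[2]
def tri(a,b):
    o1,d1=ray("top",*a);o2,d2=ray("side",*b)
    s=np.linalg.lstsq(np.c_[d1,-d2],o2-o1,rcond=None)[0]
    p,q=o1+d1*s[0],o2+d2*s[1];return (p+q)/2,np.linalg.norm(p-q)
E
python3 - <<'E'
from h import *
np.set_printoptions(precision=4,suppress=True)
for n,u,v in(("top",239.7,307.4),("top",336.2,311.8),("side",244.4,188.6),("side",240,248.6)):print(n,plane(n,u,v,.09))
print("lidL",tri((230,265.6),(280.1,128)));print("lidR",tri((341.2,272.4),(279.3,185.7)))
print("mug",plane("top",375,295,.095),"handle",plane("top",342,291,.06),"jar",plane("top",194,277,.11))
print("latch tip",tri((271.8,285.3),(263.6,134.9)));
for p in((271.8,285.3),(294.7,287)):print(plane("top",*p,.25))
E
```

```text
top [0.4699 0.2343 0.09  ]
top [0.4603 0.0296 0.09  ]
side [0.4735 0.2323 0.09  ]
side [0.4637 0.031  0.09  ]
lidL (array([0.5577, 0.2297, 0.2308]), np.float64(0.0017992858500014463))
lidR (array([0.545 , 0.0253, 0.2288]), np.float64(0.0021428331430603338))
mug [ 0.4957 -0.0524  0.095 ] handle [0.5027 0.0155 0.06  ] jar [0.5346 0.3274 0.11  ]
latch tip (array([0.5235, 0.1496, 0.2619]), np.float64(0.003696605443063706))
[0.5212 0.1508 0.25  ]
[0.5181 0.1097 0.25  ]
```

Box yaw is about -2.7°, front wall middle (0.467,0.132), hinge (0.617,0.125,0.09). The lid is at about 62° and the latch at about 1.2 rad. Next: raise the arm, shut the gripper and line up with the box.

```bash
python3 -m creep '[0,0,-4,0,0,0,0, 0,0,-4,0,0,0,0, 0,0,-2,0,0,0.1,0, 0,0,0,0,0,0.1,0, 0,0,0,0,0,0.1,0, 0,0,0,0,0,0.1,0, 0,0,0,0,0,0.106,0, 0,0,0,0,0,0,0]' 40
```

```text
time_s: 0.77
eef_pos: [0.2883, -0.5823, 0.3306]
orientation: [[0.999, -0.048, -0.0], [-0.048, -0.999, 0.001], [-0.0, -0.001, -1.0]]
contact_force: [0.5, 0.5, -0.3]
grip_width: -0.0002
```

```bash
python3 -m creep '[1.64,-3.26,0,0,0,0,0, 1.64,-3.26,0,0,0,0,0, 1.64,-3.26,0,0,0,0,0, 1.64,-3.26,0,0,0,0,0, 1.64,-3.26,0,0,0,0,0, 1.64,-3.26,0,0,0,0,0, 1.64,-3.26,0,0,0,0,0, 1.64,-3.26,0,0,0,0,0, 1.64,-3.26,0,0,0,0,0, 1.64,-3.26,0,0,0,0,0, 1.64,-3.26,0,0,0,0,0]'
```

```text
time_s: 1.68
eef_pos: [0.4856, -0.2308, 0.3311]
orientation: [[0.999, -0.043, -0.0], [-0.043, -0.999, 0.0], [-0.0, -0.0, -1.0]]
contact_force: [0.3, -0.4, -0.0]
grip_width: -0.0
```

```bash
python3 -m creep '[1.64,-3.26,0,0,0,0,0, 1.64,-3.26,0,0,0,0,0, 1.64,-3.26,0,0,0,0,0, 1.64,-3.26,0,0,0,0,0, 1.64,-3.26,0,0,0,0,0, 1.64,-3.26,0,0,0,0,0, 1.64,-3.26,0,0,0,0,0, 1.64,-3.26,0,0,0,0,0, 1.64,-3.26,0,0,0,0,0, 1.64,-3.26,0,0,0,0,0, 1.64,-3.26,0,0,0,0,0, 0,0,0,0,0,0,0]'
```

```text
time_s: 2.68
eef_pos: [0.6833, 0.1226, 0.3293]
orientation: [[0.999, -0.038, -0.002], [-0.038, -0.999, 0.002], [-0.002, -0.002, -1.0]]
contact_force: [-0.6, -1.3, -0.5]
grip_width: -0.0
```

```bash
python3 -m creep '[0,0,4,0,0,0,0, 0,0,4,0,0,0,0, 0,0,4,0,0,0,0, 0,0,0.4,0,0,0,0, -4,0,0,0,0,0,0, -4,0,0,0,0,0,0, 0,0,0,0,0,0,0]'
python3 - <<'E'
from cell import *
import cv2
for n in("side","top"):
    p,d=snapshot(n); p=p[110:300,200:360] if n=="side" else p[200:330,170:420]
    cv2.imwrite(f"pics/{n}1.png",cv2.resize(p[:,:,::-1],None,fx=3,fy=3))
E
```

```text
time_s: 3.27
eef_pos: [0.5953, 0.1211, 0.2047]
orientation: [[0.999, -0.044, -0.009], [-0.044, -0.999, -0.001], [-0.009, 0.001, -1.0]]
contact_force: [0.6, 0.8, -1.0]
grip_width: 0.0
```

View pics/side1.png

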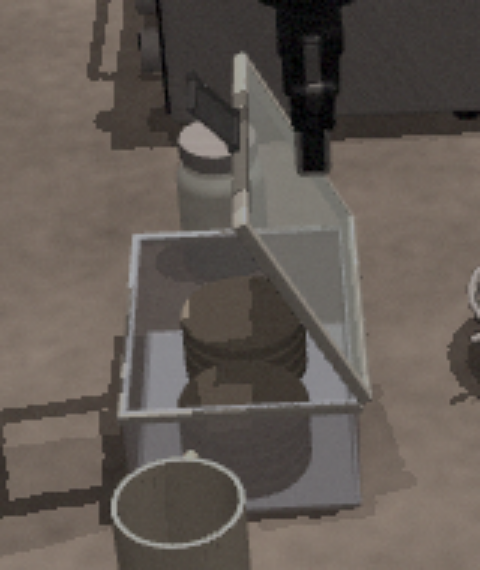

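The closed fingertips are behind the lid, about 1-2 cm from it, near (313,170) in the zoomed picture. Now I push along the lid's arc.

```bash
python3 -m creep '[-1.8,0,0,0,0,0,0, -1.1,0,0.65,0,0,0,0, -1.1,0,0.7,0,0,0,0, -0.85,0,0.7,0,0,0,0, -0.85,0,0.7,0,0,0,0, -0.7,0,0.85,0,0,0,0, -0.7,0,0.85,0,0,0,0]'
```

```text
time_s: 3.95
eef_pos: [0.5313, 0.1243, 0.1629]
orientation: [[0.999, -0.046, 0.001], [-0.046, -0.999, 0.0], [0.001, -0.0, -1.0]]
contact_force: [-0.7, 0.6, 1.0]
grip_width: -0.0
```

```bash
python3 -m creep '[-0.5,0,0.9,0,0,0,0, -0.5,0,1.0,0,0,0,0, -0.4,0,1.0,0,0,0,0, -0.4,0,1.05,0,0,0,0, -0.2,0,1.05,0,0,0,0, -0.2,0,1.0,0,0,0,0, 0,0,0.3,0,0,0,0, 0,0,0,0,0,0,0, 0,0,0,0,0,0,0, 0,0,0,0,0,0,0]'
python3 - <<'E'
from cell import *
import cv2
for n in("side","top"):
    p,d=snapshot(n); p=p[110:300,200:360] if n=="side" else p[200:330,170:420]
    cv2.imwrite(f"pics/{n}2.png",cv2.resize(p[:,:,::-1],None,fx=3,fy=3))
E
```

```text
time_s: 4.78
eef_pos: [0.5092, 0.1253, 0.0995]
orientation: [[0.999, -0.046, 0.0], [-0.046, -0.999, -0.0], [0.0, 0.0, -1.0]]
contact_force: [0.1, -0.3, -0.2]
grip_width: 0.0
```

View pics/side2.png

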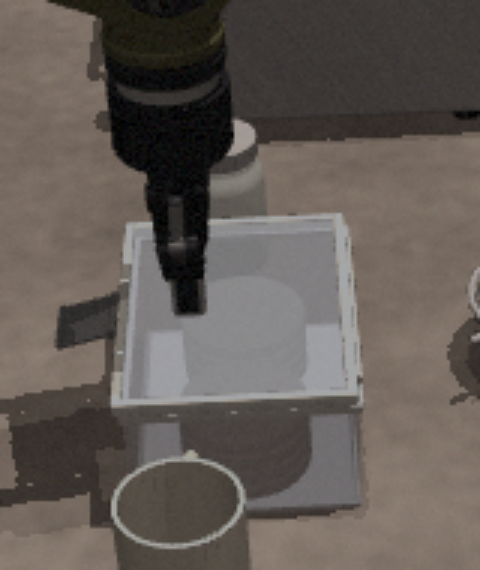

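View pics/top2.png

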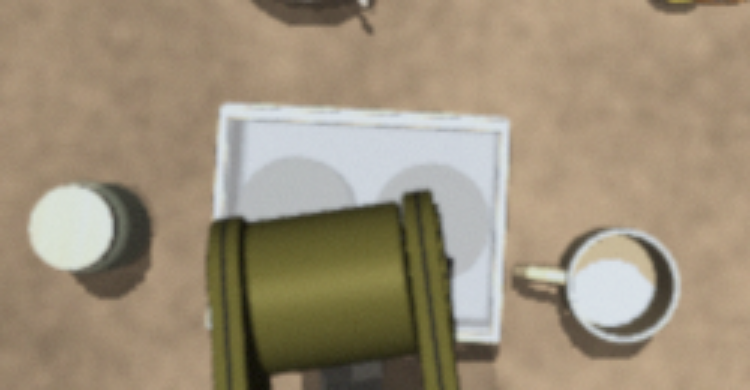

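The lid is almost down, with the flap sticking out at about (90,320) zoomed. There is no contact force yet, so I press further.

```bash
python3 -m creep '[0,0,0.2,0,0,0,0, 0,0,0.2,0,0,0,0, 0,0,0,0,0,0,0]'; python3 -m creep '[0,0,0.2,0,0,0,0, 0,0,0.2,0,0,0,0, 0,0,0,0,0,0,0]'
```

```text
time_s: 5.13
eef_pos: [0.5096, 0.1253, 0.0988]
orientation: [[0.999, -0.046, -0.0], [-0.046, -0.999, -0.0], [-0.0, 0.0, -1.0]]
contact_force: [-9.1, -2.2, 16.6]
grip_width: -0.0
time_s: 5.38
eef_pos: [0.5097, 0.1254, 0.0985]
orientation: [[0.999, -0.046, -0.002], [-0.046, -0.999, -0.001], [-0.002, 0.001, -1.0]]
contact_force: [-19.4, -4.4, 36.4]
grip_width: 0.0006
```

Solid resistance at z=0.0985, so the lid is seated. I lift off, move forward and look.

```bash
python3 -m creep '[0,0,-0.6,0,0,0,0, 0,0,-1,0,0,0,0, 0,0,-3,0,0,0,0, 0,0,-3,0,0,0,0, 0,-4,-4,0,0,0,0, 0,-4,-4,0,0,0,0, -4,-4,0,0,0,0,0, -4,-4,0,0,0,0,0, -4,-1,0,0,0,0,0, -4,0,0,0,0,0,0, 0,0,0,0,0,0,0]'
python3 - <<'E'
from cell import *
import cv2
for n in("side","top"):
    p,d=snapshot(n); cv2.imwrite(f"pics/{n}3f.png",p[:,:,::-1]); p=p[110:300,180:360] if n=="side" else p[200:330,170:420]
    cv2.imwrite(f"pics/{n}3.png",cv2.resize(p[:,:,::-1],None,fx=3,fy=3))
E
```

```text
time_s: 6.3
eef_pos: [0.3707, 0.2599, 0.2252]
orientation: [[0.999, -0.042, -0.004], [-0.042, -0.999, -0.001], [-0.004, 0.001, -1.0]]
contact_force: [0.7, 0.4, -0.5]
grip_width: 0.0001
```

View pics/side3.png

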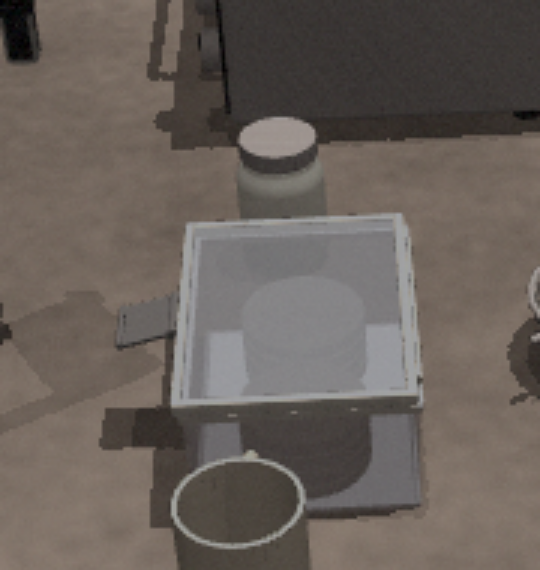

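View pics/top3.png

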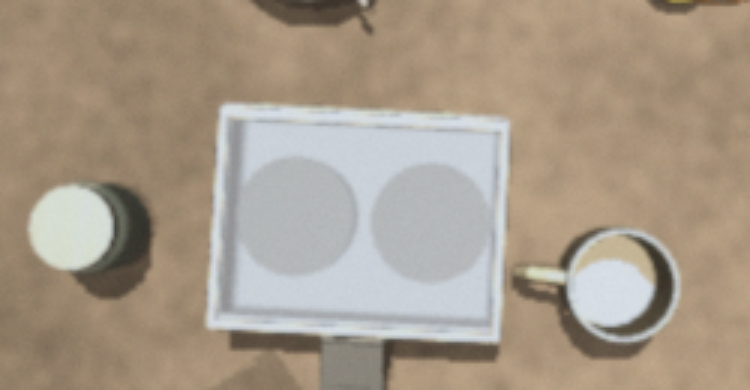

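Run:
```python
from h import *
import cv2
np.set_printoptions(precision=4,suppress=True)
p=cv2.imread("pics/top3f.png"); cv2.imwrite("pics/top3g.png",cv2.resize(p[290:350,230:345],None,fx=6,fy=6,interpolation=cv2.INTER_CUBIC))
for q in((239.3,309.3),(336,314.3)):print(plane("top",*q,.099))
```

```text
[0.4667 0.2336 0.099 ]
[0.4559 0.0304 0.099 ]
```

View pics/top3g.png

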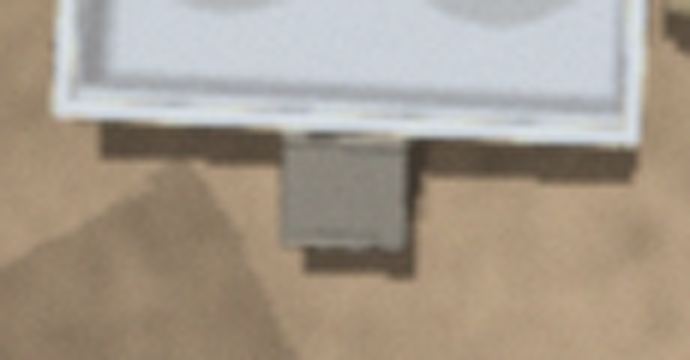

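Run:
```python
from h import *
np.set_printoptions(precision=4,suppress=True)
print(tri((277,331),(220,211.7)),tri((297.7,331.5),(219,225.3)))
```

```text
(array([0.4218, 0.1549, 0.0899]), np.float64(0.002818935958699063)) (array([0.4206, 0.1112, 0.0884]), np.float64(0.0030315907108643993))
```

```bash
python3 -m creep '[2,4,0,0,0,0,0, 2,4,0,0,0,0,0, 1.95,4,0,0,0,0,0, 0,0.45,0,0,0,0,0, 0,0,4,0,0,0,0, 0,0,4,0,0,0,0, 0,0,3.5,0,0,0,0, 0,0,0,0,0,0,0]'
```

```text
time_s: 7.07
eef_pos: [0.4217, 0.1388, 0.1041]
orientation: [[0.999, -0.048, -0.014], [-0.048, -0.999, -0.003], [-0.014, 0.003, -1.0]]
contact_force: [-0.8, -0.6, -1.0]
grip_width: -0.0003
```

```bash
python3 -m creep '[0,0,0,0,0,0,0, 0,0.3,0.8,0,0,0,0, 0,0,0.8,0,0,0,0, 0,0,0.8,0,0,0,0, 0,0,0.8,0,0,0,0, 0,0,0.8,0,0,0,0, 0,0,0.4,0,0,0,0, 0,0,0,0,0,0,0, 0,0,0,0,0,0,0]'
python3 - <<'E'
from cell import *
import cv2
for n in("side",):
    p,d=snapshot(n); p=p[110:300,180:360]
    cv2.imwrite(f"pics/{n}4.png",cv2.resize(p[:,:,::-1],None,fx=3,fy=3))
E
```

```text
time_s: 7.82
eef_pos: [0.4258, 0.1375, 0.0672]
orientation: [[0.999, -0.046, -0.001], [-0.046, -0.999, -0.0], [-0.001, 0.0, -1.0]]
contact_force: [-0.1, 0.5, 0.5]
grip_width: -0.0001
```

View pics/side4.png

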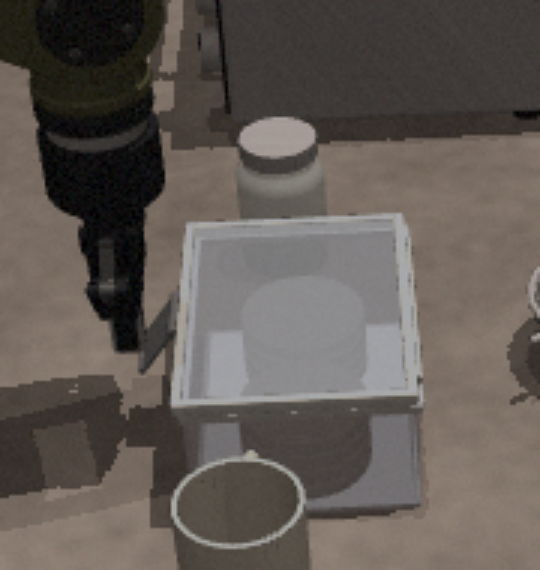

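The flap, around (157,335) zoomed, has swung well down with the fingertip in front of it. Now I push inward.

```bash
python3 -m creep '[0.4,0,0.4,0,0,0,0, 0.4,0,0.3,0,0,0,0, 0.4,0,0,0,0,0,0, 0.3,0,0,0,0,0,0, 0.2,0,0,0,0,0,0, 0,0,0,0,0,0,0]'
```

```text
time_s: 8.37
eef_pos: [0.4436, 0.1366, 0.0606]
orientation: [[0.999, -0.046, -0.0], [-0.046, -0.999, -0.0], [-0.0, 0.0, -1.0]]
contact_force: [-0.1, 0.2, 0.7]
grip_width: -0.0003
```

```bash
python3 -m creep '[0.1,0,0,0,0,0,0, 0.1,0,0,0,0,0,0, 0,0,0,0,0,0,0, 0,0,0,0,0,0,0]'
python3 - <<'E'
from cell import *
import cv2
for n in("side",):
    p,d=snapshot(n); p=p[110:300,180:360]
    cv2.imwrite(f"pics/{n}5.png",cv2.resize(p[:,:,::-1],None,fx=3,fy=3))
E
```

```text
time_s: 8.7
eef_pos: [0.4445, 0.1366, 0.0605]
orientation: [[0.999, -0.046, -0.002], [-0.046, -0.999, -0.0], [-0.002, 0.0, -1.0]]
contact_force: [-4.9, -0.4, 1.2]
grip_width: -0.0001
```

View pics/side5.png

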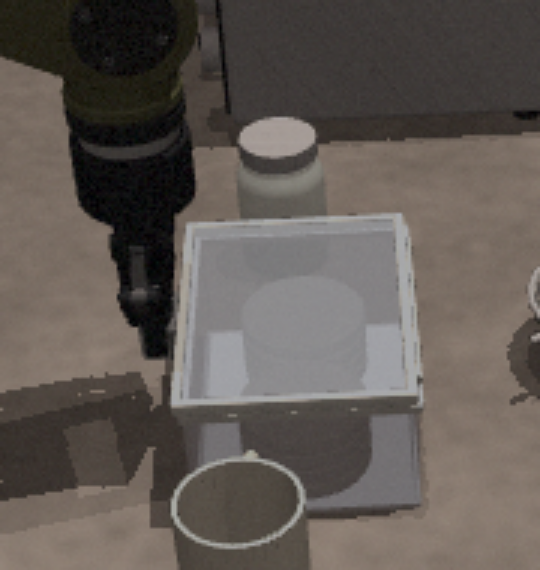

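```bash
python3 -m creep '[0.1,0,0,0,0,0,0, 0,0,0,0,0,0,0, 0,0,0,0,0,0,0]'; python3 -m creep '[-1,0,0,0,0,0,0, -4,0,0,0,0,0,0, -4,0,-3,0,0,0,0, 0,-4,-4,0,0,0,0, 0,-4,-4,0,0,0,0, 0,-4,0,0,0,0,0, 0,-4,0,0,0,0,0, 0,0,0,0,0,0,0]'
python3 - <<'E'
from cell import *
import cv2
for n in("side","top"):
    p,d=snapshot(n); cv2.imwrite(f"pics/{n}6f.png",p[:,:,::-1]); p=p[150:290,220:350] if n=="side" else p[225:330,180:400]
    cv2.imwrite(f"pics/{n}6.png",cv2.resize(p[:,:,::-1],None,fx=3.6 if n=="top" else 4.2,fy=3.6 if n=="top" else 4.2,interpolation=cv2.INTER_CUBIC))
E
```

```text
time_s: 9.0
eef_pos: [0.4445, 0.1366, 0.0604]
orientation: [[0.999, -0.046, -0.004], [-0.046, -0.999, -0.0], [-0.004, 0.0, -1.0]]
contact_force: [-8.9, 0.7, 4.9]
grip_width: -0.0001
time_s: 9.67
eef_pos: [0.3703, 0.2848, 0.1469]
orientation: [[0.999, -0.041, 0.006], [-0.041, -0.999, 0.005], [0.005, -0.005, -1.0]]
contact_force: [-0.1, -0.5, -1.3]
grip_width: -0.0003
```

View pics/side6.png

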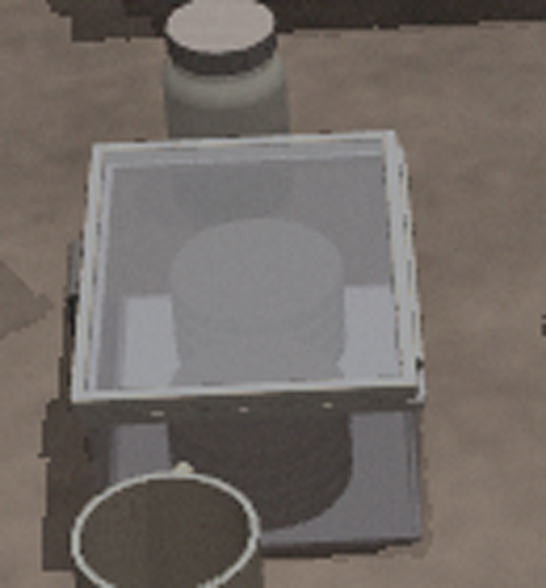

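View pics/top6.png

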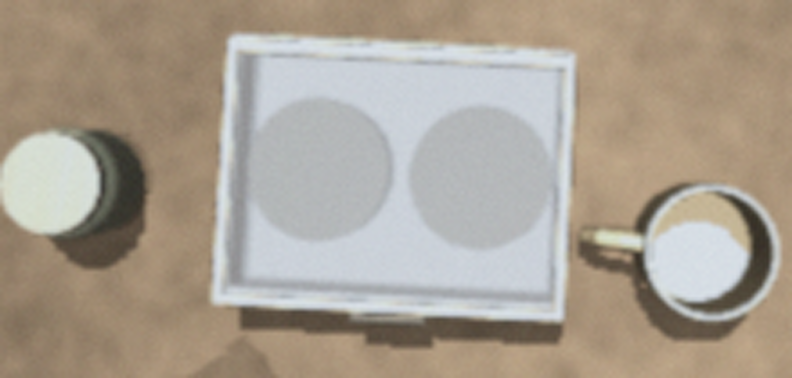

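Run:
```python
from h import *
import cv2
np.set_printoptions(precision=4,suppress=True)
print(ray("top",0,0)[0],ray("side",0,0)[0])
for z in(.094,.075,.054):print(z,plane("top",287,314.4,z))
W,K=P("top")
def pr(n,p):
    W,K=P(n);c=W@np.r_[p,1];q=K@np.array([c[0],-c[1],-c[2]]);return q[:2]/q[2]
h=np.array([.458,.132,.094])
for n in("top","side"):
  for a in(0,.12,.3):
    t=h+np.array([-.040*np.sin(a)-.005*np.cos(a),0,-.04*np.cos(a)+.005*np.sin(a)])
    print(n,a,pr(n,t+[0.001,.022,0]),pr(n,t-[.001,.022,0]))
  print(n,"top of flap",pr(n,h+[-.003,0,0]),"lidedge",pr(n,[.461,.132,.099]))
t=cv2.imread("pics/top6f.png")[300:325,265:310];s=cv2.imread("pics/side6f.png")[195:245,225:255]
cv2.imwrite("pics/t7.png",cv2.resize(t,None,fx=16,fy=16,interpolation=0));cv2.imwrite("pics/s7.png",cv2.resize(s,None,fx=11,fy=11,interpolation=0))
```

```text
[0.5468 0.0683 1.0949] [ 0.5349 -0.8383  0.8046]
0.094 [0.4554 0.1336 0.094 ]
0.075 [0.4537 0.1348 0.075 ]
0.054 [0.4518 0.1362 0.054 ]
top 0 [278.8848 313.3806] [298.9263 314.2632]
top 0.12 [278.8431 315.6085] [298.9093 316.4931]
top 0.3 [278.741  318.8783] [298.8645 319.7667]
top top of flap [287.7429 314.5933] lidedge [287.5976 311.9262]
side 0 [236.9687 224.6334] [235.9269 237.8661]
side 0.12 [234.6324 224.4766] [233.5229 237.7146]
side 0.3 [231.2026 223.8305] [229.9929 237.0716]
side top of flap [235.3528 215.472 ] lidedge [238.087  213.2429]
```

View pics/t7.png

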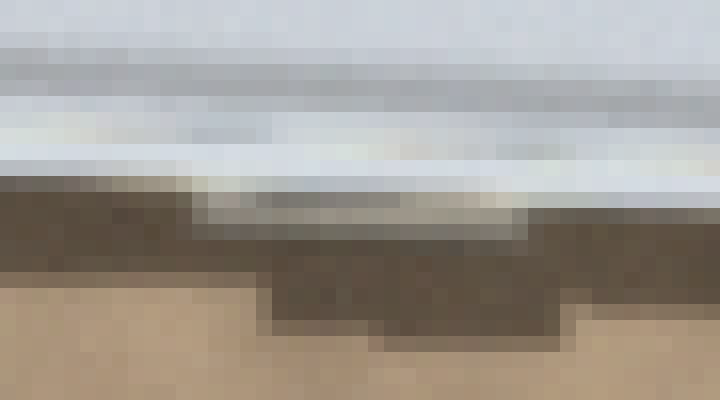

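View pics/s7.png

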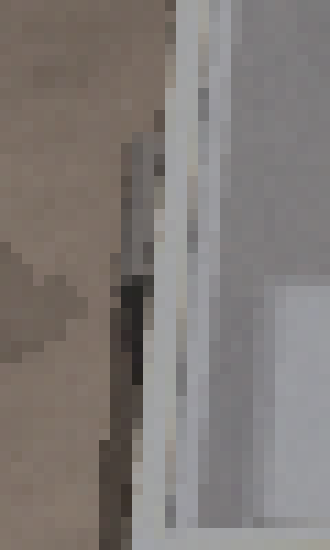

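The flap reads as shut: the top view has its outermost row at about 315 (predicted 313.8-314.6 when shut, 316 at 0.12 rad), and the side view has its edge at column 236 (predicted 236-237 when shut, 234 at 0.12 rad). The margin is thin, so I'll press once more with the tip tilted in and lower on the grip ridge.

```bash
python3 -m creep '[1,3.8,0,0,0,0,0, 1,3.8,0,0,0,0,0, 1,3.8,0,0,0,0,0, 1,3.5,0,0,0,0,0, 0,0,4,0,0,0,0, 0,0,4,0,0,0,0, 0,0,1.3,0,0,0,0, 0,0,0,0,0.1,0,0, 0,0,0,0,0.1,0,0, 0,0,0,0,0,0,0, 0,0,0,0,0,0,0]'
```

```text
time_s: 10.68
eef_pos: [0.4014, 0.1277, 0.0513]
orientation: [[0.979, -0.047, 0.197], [-0.046, -0.999, -0.009], [0.198, 0.0, -0.98]]
contact_force: [-0.2, 0.5, 0.3]
grip_width: -0.0003
```

```bash
python3 -m creep '[1.5,0,0.25,0,0,0,0, 1.2,0,0.2,0,0,0,0, 0.6,0,0.1,0,0,0,0, 0.2,0,0.04,0,0,0,0, 0,0,0,0,0,0,0]'; python3 -m creep '[0.3,0,0.06,0,0,0,0, 0.2,0,0.04,0,0,0,0, 0.1,0,0.02,0,0,0,0, 0,0,0,0,0,0,0]'
```

```text
time_s: 11.1
eef_pos: [0.4389, 0.1266, 0.0534]
orientation: [[0.979, -0.047, 0.198], [-0.046, -0.999, -0.009], [0.199, -0.0, -0.98]]
contact_force: [-0.6, 0.0, -0.4]
grip_width: -0.0003
time_s: 11.43
eef_pos: [0.444, 0.1266, 0.0528]
orientation: [[0.979, -0.046, 0.198], [-0.045, -0.999, -0.009], [0.199, -0.0, -0.98]]
contact_force: [0.2, -0.3, -0.4]
grip_width: -0.0001
```

```bash
python3 -m creep '[0.15,0,0.03,0,0,0,0, 0.1,0,0.02,0,0,0,0, 0,0,0,0,0,0,0]';  python3 -m creep '[0.1,0,0.02,0,0,0,0, 0.1,0,0.02,0,0,0,0, 0,0,0,0,0,0,0]'
```

```text
time_s: 11.68
eef_pos: [0.4453, 0.1265, 0.0525]
orientation: [[0.98, -0.046, 0.195], [-0.045, -0.999, -0.009], [0.195, 0.0, -0.981]]
contact_force: [-6.7, 0.3, 4.2]
grip_width: -0.0001
time_s: 11.93
eef_pos: [0.4458, 0.1265, 0.052]
orientation: [[0.981, -0.047, 0.191], [-0.046, -0.999, -0.009], [0.191, 0.001, -0.982]]
contact_force: [-12.8, 0.4, 9.6]
grip_width: 0.0004
```

The stop is at the same x (~0.445) lower down on the flap, so it is flat. I back off and recheck.

```bash
python3 -m creep '[-1,0,-0.2,0,0,0,0, -3.5,0,-0.5,0,0,0,0, -3.5,0,-0.5,0,0,0,0, 0,0,-4,0,0,0,0, 0,-4,-4,0,0,0,0, 0,-4,-4,0,0,0,0, 0,-4,0,0,0,0,0, 0,-2,0,0,0,0,0, 0,0,0,0,0,0,0]'
python3 - <<'E'
from h import *
import cv2
ims={n:snapshot(n)[0][:,:,::-1] for n in("side","top")}
for n in ims: cv2.imwrite(f"pics/{n}8f.png",ims[n])
cv2.imwrite("pics/side8.png",ims["side"])
a=cv2.resize(ims["top"][220:325,180:410],None,fx=3.4,fy=3.4,interpolation=cv2.INTER_CUBIC)
b=cv2.resize(ims["side"][195:245,225:255],None,fx=4.7,fy=4.7,interpolation=0)
c=cv2.resize(ims["top"][300:325,265:310],None,fx=9,fy=9,interpolation=0)
o=np.zeros((600,790,3),np.uint8);o[:a.shape[0],:a.shape[1]]=a;o[360:360+b.shape[0],:b.shape[1]]=b;o[360:360+c.shape[0],200:200+c.shape[1]]=c
cv2.imwrite("pics/c8.png",o)
E
```

```text
time_s: 12.68
eef_pos: [0.3541, 0.2533, 0.1473]
orientation: [[0.979, -0.042, 0.201], [-0.041, -0.999, -0.006], [0.201, -0.003, -0.98]]
contact_force: [0.5, -1.1, -0.2]
grip_width: -0.0001
```

View pics/side8.png

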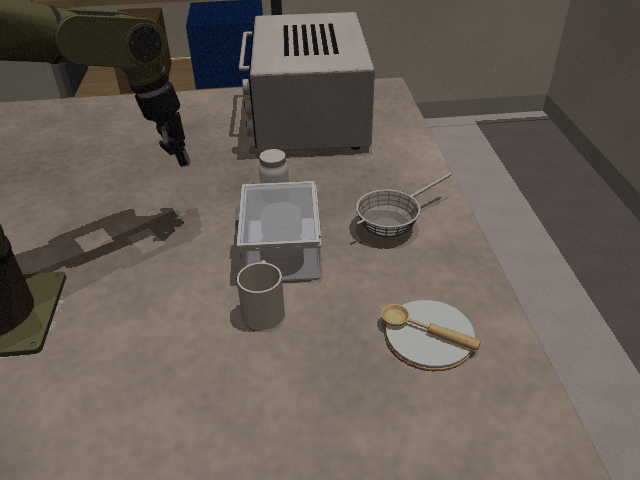

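View pics/c8.png

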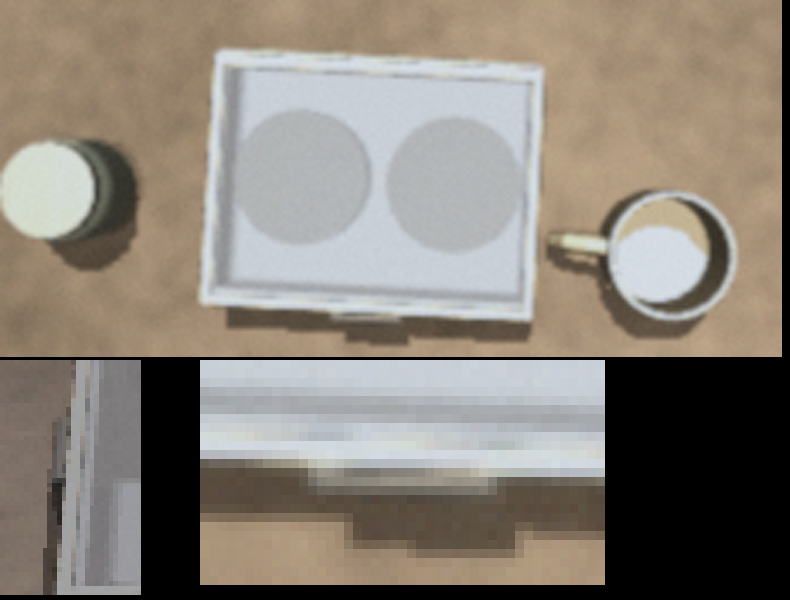

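The lid lies flat and the flap shows only its top sliver (top row ≤314.5, one row less than before). The mug, jar and the other things sit where they were. The arm is clear, so I hand in.

```bash
python3 -m creep '[0,0,0,0,0,0,0, 0,0,0,0,0,0,0]'; python3 -c "
from cell import *
job_done()"
```

```text
time_s: 12.95
eef_pos: [0.3536, 0.2488, 0.1451]
orientation: [[0.979, -0.047, 0.198], [-0.046, -0.999, -0.01], [0.198, 0.001, -0.98]]
contact_force: [0.8, -0.5, 0.0]
grip_width: 0.0002
the job is handed in; nothing more can be done
```

I shut the box and handed the job in at about 13 s. With the gripper closed, I pushed the lid down along its arc from about 62°. I then pushed the latch flap down and in, and pressed it a second time lower on its grip ridge.

- **Lid:** it met solid resistance at the height expected for a shut lid (fingertip at z ≈ 0.0985 m). The last press reached about 36 N, more than needed.
- **Latch:** it stopped hard at the same distance (fingertip at x ≈ 0.445 m) at two heights. In the last pictures only a thin sliver of it shows, as predicted for a flat flap. After the first push the pictures could not clearly separate shut from slightly open, so I pressed again. The pictures and contact give the latch angle only to within a few hundredths of a radian.
- **Box and bystanders:** the front edge I measured after closing the lid matched the start to within the camera error. I did not measure the box again after the latch pushes, but it looked in place. The mug, jar, strainer, trivet and spoon showed no visible shift in the last pictures, and the arm was clear of everything. `job_done()` reports no verdict.

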